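# Tip the printing block onto the sheet and press the print

## Task

The tall wooden printing block stands on end at one end of the pencilled rectangle on the paper. Push its top gently from behind with the fingers so that it tips over and lies on its ribbed printing face inside the rectangle, then press straight down on its back with the fingertips, firmly, for about a second to take the print, and leave it lying there. Do not grasp or lift the block, and leave the tin, the jar and the small hand stamp where they stand.

Things in the scene. Friction and masses are not known exactly. Their poses are not given: they have to be found in the camera images.
- block: the printing block, plain wood, loose, standing on end: 45 mm thick (x), 80 wide (y), 130 tall (z), 0.22 to 0.45 kg. Origin: centre of its foot; z up its length. x points out of the printing face (dark rubber with flat-topped ribs, at +22.5 mm); the bare wooden back is at -22.5 mm. Pushed near the top of its back it tips at about 19 degrees, then falls by itself. Lying as wanted, x points straight down.
- block_mid (a point): the middle of the printing block (half-way through its thickness, width and height), axes as the block's
- block_edge (a point): the middle of the bottom edge of the printing face, about which the block tips; it stays at paper height when the block is tipped onto its face
- bed: the fixed printing bed, a plywood board 340 mm (x) by 220 mm (y) by 12 mm with a white sheet 320 by 200 by 2 mm on it. Origin: centre of its underside, on the table. The block stands towards the -x end of the bed with its printing face to the bed's +x.
- rect (a point): centre of the pencilled rectangle on the sheet, at the paper's surface (14 mm above the table), axes as the bed's. The rectangle is 174 mm along x and 124 mm along y, thin dark lines, 22 mm bigger than the lying block on every side; the standing block's foot is across its -x line. The lying block's back is 45 mm above the paper.
- ink_tin: a closed round tin, 64 mm across and 75 mm tall, on the table beside the bed; origin at the centre of its underside. Leave alone.
- jar: a closed amber glass jar, 60 mm across and 85 mm tall, on the table beside the bed; origin at the centre of its underside. Leave alone.
- stamp: a small hand stamp, a wooden square 62 by 62 by 28 mm with a round knob handle on top, 62 mm tall in all, on the table beside the bed; origin at the centre of its underside. Leave alone.

How it is judged (in metres and radians):
On the way:
1. the block, face down inside the rectangle, is pressed onto the paper by the fingertips (angle between block's own x axis and vertical above 3 rad and x of block_mid in the frame of rect between -0.024 and 0.024 m and y of block_mid in the frame of rect between -0.024 and 0.024 m and angle between the z axis of block and the x axis of bed, either way round below 0.2 rad and contact force between the fingers and block above 4 N and contact force between block and bed above 7 N), for 0.4 s.
At the end, for the whole second after the job is handed in: the block lies at rest flat on its printing face (within about 8 degrees), its middle within 24 mm of the rectangle's centre along and across, its length along the rectangle within 11 degrees, after having been pressed there with more than 4 N by the fingers (more than 7 N on the paper) for 0.4 s (angle between block's own x axis and vertical above 3 rad and x of block_mid in the frame of rect between -0.024 and 0.024 m and y of block_mid in the frame of rect between -0.024 and 0.024 m and angle between the z axis of block and the x axis of bed, either way round below 0.2 rad and height (world z) of block_mid below 0.042 m and linear speed of block below 0.01 m/s); the robot touches nothing.
It fails at once if the block is squeezed between the fingers or struck (more than 18 N from the fingers before it lies on its face) (angle between block's own x axis and vertical below 2.6 rad and contact force between the fingers and block above 18 N).
It fails at once if the block is lifted, carried, or tipped over any other way (the bottom edge of its face rises more than 20 mm above the paper) (height (world z) of block_edge above 0.034 m).
It fails at once if the ink tin is moved or knocked over (distance of ink_tin from where it was at the start of the episode above 0.03 m or angle between ink_tin's own z axis and vertical above 0.4 rad).
It fails at once if the jar is moved or knocked over (distance of jar from where it was at the start of the episode above 0.03 m or angle between jar's own z axis and vertical above 0.4 rad).
It fails at once if the stamp is moved or knocked over (distance of stamp from where it was at the start of the episode above 0.03 m or angle between stamp's own z axis and vertical above 0.4 rad).
It also fails if it takes over 42 s, if anything falls off the work surface, if the arm or the gripper's body presses on something with over 40 N, if the wrist force passes 120 N, or if a joint passes its speed limit or range.

## Robot

A 6-joint arm with a two-finger parallel gripper is mounted at the origin on the work surface. World frame = base frame: x ahead of the robot, y to its left, z up, the work surface at z = 0. Lengths are in m, angles in degrees, forces in N, time in s.
With the tool pointing down it reaches from about 0.4 to 0.825 m from the base axis. Payload 7 kg.
Tool frame: the origin (TCP) lies at the centre of the arm's flange, where the gripper is bolted on; the fingertips stand 178 mm ahead of it and the grasp point (between the pads) lies ahead of it (ctrl.grip_depth is the z of the grasp point in the tool frame, in m); z points along the fingers, x is the direction in which the jaws open and shut, and the axes are right-handed (so a half turn about z gives the same grasp; the last joint's range is limited). The gripper opens to 88 mm and grips with 3 to 60 N. Pads are 19 mm wide; open, the fingers measure 130 mm over their backs; the gripper's body (78 mm by 193 mm) begins 47 mm behind the grasp point.
Start: joints at [80.163, 20.546, 0.682, 0, -70.136, -16.507], TCP at [0.3, 0.605, 0.405] pointing down, gripper open.
Joint ranges: [-176.03, 176.03], [-82.01, 121.73], [-58.28, 71.71], [-173.87, 95.51], [-174.79, -0.11], [-173.66, 173.66]. Speed limits (degrees/s): [136.94, 136.94, 172.46, 180, 180, 180].

## Interface

Orientations are given as [roll, pitch, yaw] about the fixed x, y, z axes, in that order (R = Rz(yaw) Ry(pitch) Rx(roll)).
In Python, from plant import ctrl gives the robot as it stands.
- The arm moves only by the tool carry_out, never from a script. Its arguments are lists of equal length, an entry for each row: "linear": the shift along the tool's x, y, z in cm, a list of three; "twist": the turn about the tool's z in degrees. In form: {"linear": [[tx, ty, tz], ...], "twist": [twist, ...]}. A call has 1 to 12 rows; each row is the pose to reach, as a shift and turn from the pose measured when the call began, along the tool's axes at that moment; what a row does not reach only later rows make up. A row lasts 1/12 s, in which the tool goes at most 41.7 mm and 7.16 degrees, less where a joint would pass 70% of its speed; a pose out of reach is approached as far as the arm can. A call with a gripper value outside its range is refused whole. "fingers" is the gripper's target within -1 to 1 (fully open at 1, half-way at 0, shut at -1), set as the call begins (left out, the last holds). The fingers move at their own pace and stop on an object; the grip force is fixed at half the most. Time passes only in rows, so rows that repeat a pose let the fingers close. It gives the time, the measured TCP pose, the force and the opening at its end, in the units of the state.
- ctrl.get_obs(): the state, without advancing time (a new reading comes with each control period).
- ctrl.snapshot(name): name is "scene" or "top" or "wrist"; returns the picture (420x560x3 uint8, blue, green, red); there is no depth.
- ctrl.camera_params(name): a dict with "fovy" (degrees; the focal length in pixels is half the picture's height over the tangent of half this angle, whatever the lens; pixels are square), "cx", "cy" (the principal point, pixels), "eye" and "rotation" of the camera in the world; the wrist camera has in their place "T_tool_cam" (4x4, takes a point from camera to tool coordinates, whose origin is the TCP and whose axes are the tool frame's). Camera axes: x right, y down, z forward; pixel columns grow to the right and rows downward; lengths in m; the calibration is good to about 2 mm. A picture is of the moment at which its call begins: read the wrist's pose just before it. camera_params takes no time and is no camera call.
- ctrl.close_job(): hands the job in, once; it reports no verdict.
The state is a dict: "clock": time; "joint_pos": joint angles; "qvel": joint speeds; "tau": joint torques, N m; "tool_pos": TCP position; "orientation": TCP orientation; "force": force on the tool from outside, world axes, zero at the start; "moment": the same for the moment, N m; "opening": finger opening in m.
Only numpy, scipy, OpenCV 4.12 (cv2) and the standard library are available. Lean on these libraries where they do the work, as an engineer would, in place of code of your own. Each camera call takes 0.05 s, during which the arm holds its last target.

## Working session

There is one attempt and no reset: what is moved stays moved. The work goes in short steps, Python scripts to look and compute and a tool call to move; the robot and the scene stay as the last step left them, time stands still between calls to the robot, and variables do not carry over. Pictures are saved under pics/ and viewed, and the job is handed in when it is done.

Besides the shell and the picture viewer there is one more tool, called after "Call:" by a JSON object that holds its "method" and its "body". carry_out: Moves the arm, as the interface text tells. Its arguments: {"type":"object","properties":{"linear":{"type":"array","items":{"type":"array","items":{"type":"number"}}},"twist":{"type":"array","items":{"type":"number"}},"fingers":{"type":"number"}},"required":["linear","twist"]}

```bash
mkdir -p pics; ls; python3 - <<'E'
from plant import ctrl
import cv2
o=ctrl.get_obs();print(o, ctrl.grip_depth)
for n in("scene","top","wrist"):
    cv2.imwrite(f"pics/{n}0.png",ctrl.snapshot(n)); print(n,ctrl.camera_params(n))
E
```

```text
pics
{'clock': 0.0, 'joint_pos': array([ 8.01621179e+01,  2.05900630e+01,  6.33837001e-01, -2.29389940e-02,
       -7.01356671e+01, -1.65067058e+01]), 'qvel': array([-0.04295627, -0.10233742, -0.00995073,  0.04501754, -0.02069274,
        0.05441554]), 'tau': array([-1.52482065e-03, -5.82712448e+01,  2.93063629e+01,  6.99763566e+00,
        6.81553240e-03, -1.59062547e-04]), 'tool_pos': array([0.29945006, 0.6047138 , 0.40372955]), 'orientation': array([-1.79994563e+02, -9.42335291e-02, -1.16352404e+02]), 'force': array([ 0.581752  , -0.83027486, -0.58033616]), 'moment': array([-0.03572646,  0.02498527,  0.03456411]), 'opening': 0.08732794617172177} 0.1593
scene {'fovy': 53.96285162686938, 'cx': 279.11268584407054, 'cy': 214.9613103792961, 'eye': array([1.21867066, 0.11655572, 0.64245796]), 'rotation': array([-133.20605551,   -0.91586476,   94.49459105])}
top {'fovy': 55.51710704793359, 'cx': 280.98639225974284, 'cy': 208.53138272561097, 'eye': array([0.52749768, 0.09741747, 0.89596502]), 'rotation': array([-172.34881787,   -0.54328473,  -88.37341961])}
wrist {'fovy': 58.84447988090129, 'cx': 272.9668293169907, 'cy': 206.67018974078331, 'T_tool_cam': array([[ 9.99999853e-01, -6.64496255e-05,  5.38561840e-04,
         5.79853335e-04],
       [-9.26483488e-05,  9.56994383e-01,  2.90106431e-01,
        -7.86947764e-02],
       [-5.34678120e-04, -2.90106439e-01,  9.56994236e-01,
         2.04478567e-02],
       [ 0.00000000e+00,  0.00000000e+00,  0.00000000e+00,
         1.00000000e+00]])}
```

View pics/scene0.png

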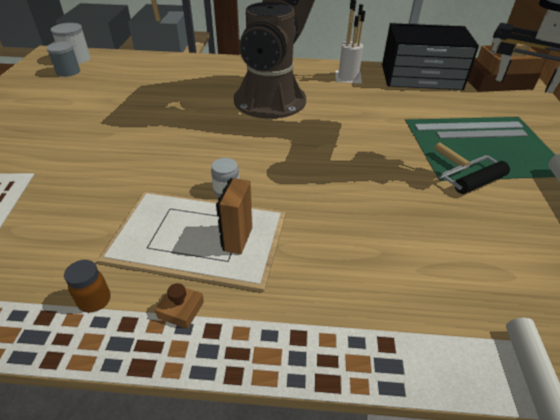

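View pics/top0.png

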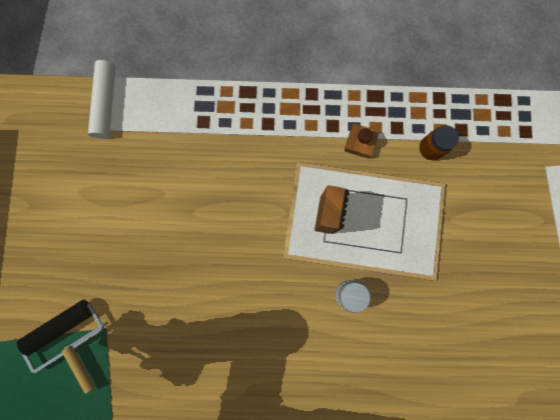

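View pics/wrist0.png

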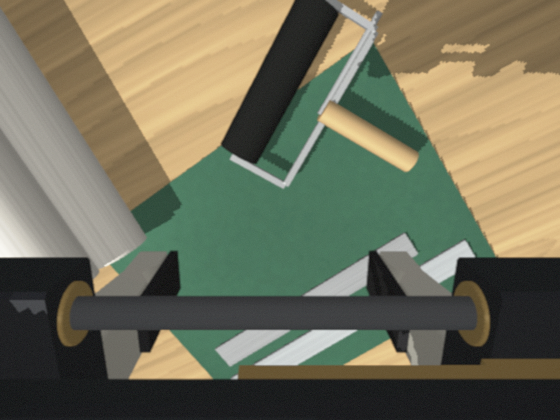

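The scene view shows the block standing upright on the paper. In the top view the block is at about (330,210) with its face to the right. The paper spans roughly (297,165) to (443,275), the tin is at (353,296), the jar at (439,142) and the stamp at (362,141). Next I'll measure.

```bash
cat > h.py <<'E'
import numpy as np, cv2
from plant import ctrl
from scipy.spatial.transform import Rotation as Ro
def cam(n):
    p=ctrl.camera_params(n); f=210/np.tan(np.radians(p['fovy']/2))
    K=np.array([[f,0,p['cx']],[0,f,p['cy']],[0,0,1.]])
    return K,Ro.from_euler('xyz',p['rotation'],degrees=True).as_matrix(),p['eye']
def ray(n,uv,z):
    K,R,e=cam(n); uv=np.atleast_2d(uv).astype(float)
    d=(R@np.linalg.inv(K)@np.c_[uv,np.ones(len(uv))].T).T
    return e+d*((z-e[2])/d[:,2])[:,None]
def proj(n,P):
    K,R,e=cam(n); c=(np.atleast_2d(P)-e)@R; q=c@K.T; return q[:,:2]/q[:,2:]
E
python3 - <<'E'
from h import *
im=cv2.imread('pics/top0.png')
hsv=cv2.cvtColor(im,cv2.COLOR_BGR2HSV)
m=((hsv[...,1]<45)&(hsv[...,2]>150)).astype(np.uint8)*255
m[:155]=0;m[280:]=0;m[:,:280]=0;m[:,450:]=0
m=cv2.morphologyEx(m,cv2.MORPH_CLOSE,np.ones((5,5)))
cs,_=cv2.findContours(m,cv2.RETR_EXTERNAL,cv2.CHAIN_APPROX_NONE)
c=cv2.convexHull(max(cs,key=cv2.contourArea))
W=ray('top',c[:,0],.014)[:,:2].astype(np.float32)
r=cv2.minAreaRect(W*1000);print(r);print(cv2.boxPoints(r))
cv2.imwrite('pics/topc.png',cv2.resize(im[150:320,270:460],None,fx=4,fy=3.5,interpolation=cv2.INTER_CUBIC)[:595])
s=cv2.imread('pics/scene0.png')
cv2.imwrite('pics/scenec.png',cv2.resize(s[150:290,100:300],None,fx=4,fy=4,interpolation=cv2.INTER_CUBIC))
E
```

```text
((626.756591796875, -96.173828125), (320.9612731933594, 200.25927734375), 83.19906616210938)
[[ 508.3274  -243.66788]
 [ 707.1775  -267.38263]
 [ 745.1858    51.32022]
 [ 546.3357    75.03497]]
```

View pics/topc.png

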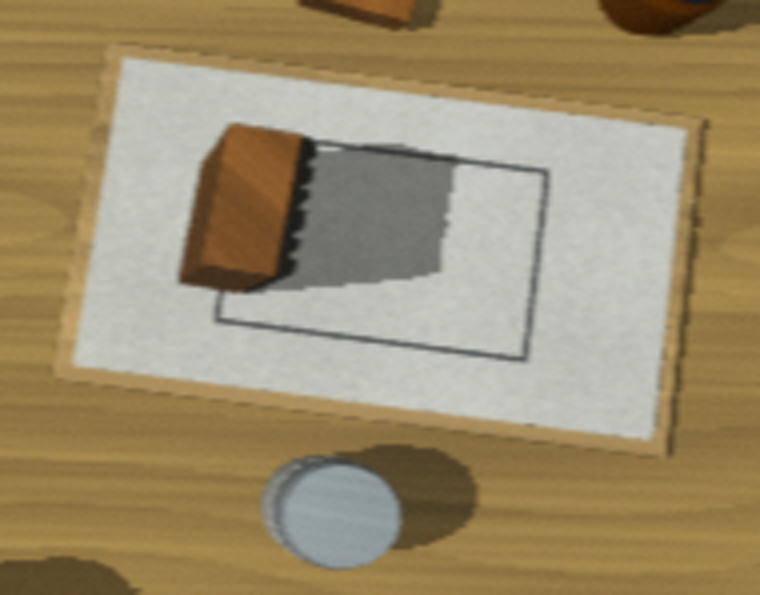

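View pics/scenec.png

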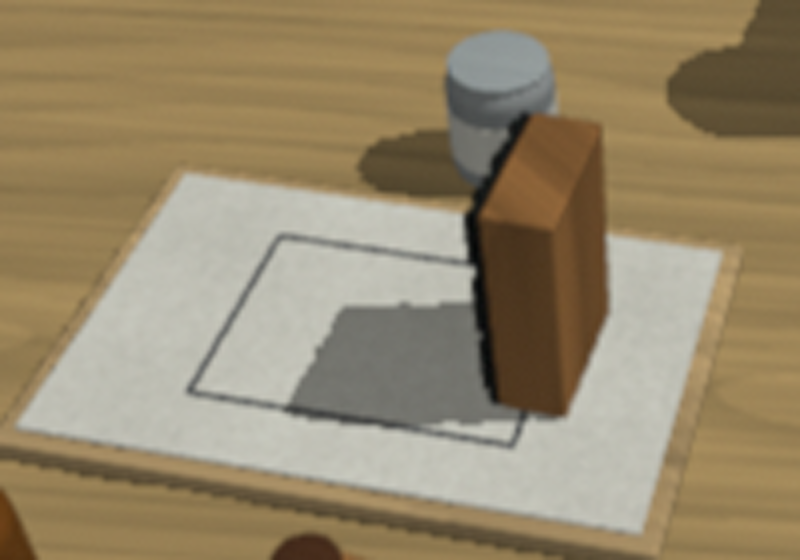

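```bash
python3 - <<'E'
from h import *
im=cv2.imread('pics/top0.png')
c=cv2.resize(im[178:240,308:356],None,fx=12,fy=9.6,interpolation=cv2.INTER_CUBIC)
cv2.imwrite('pics/topb.png',cv2.convertScaleAbs(c,alpha=1.6))
s=cv2.imread('pics/scene0.png')
cv2.imwrite('pics/sceneb.png',cv2.convertScaleAbs(cv2.resize(s[172:257,210:258],None,fx=12,fy=7,interpolation=cv2.INTER_CUBIC),alpha=1.6))
q=np.array([(547,171),(525,359),(217,321)])/[4,3.5]+[270,150]-.5
W=ray('top',q,.014);print('rect corners',W, 'centre',(W[0]+W[2])/2, np.linalg.norm(W[0]-W[1]),np.linalg.norm(W[2]-W[1]))
E
```

```text
rect corners [[ 0.67754945 -0.18800942  0.014     ]
 [ 0.55720102 -0.17423218  0.014     ]
 [ 0.57618027 -0.00404639  0.014     ]] centre [ 0.62686486 -0.0960279   0.014     ] 0.12113446214717186 0.17124081002828379
```

View pics/topb.png

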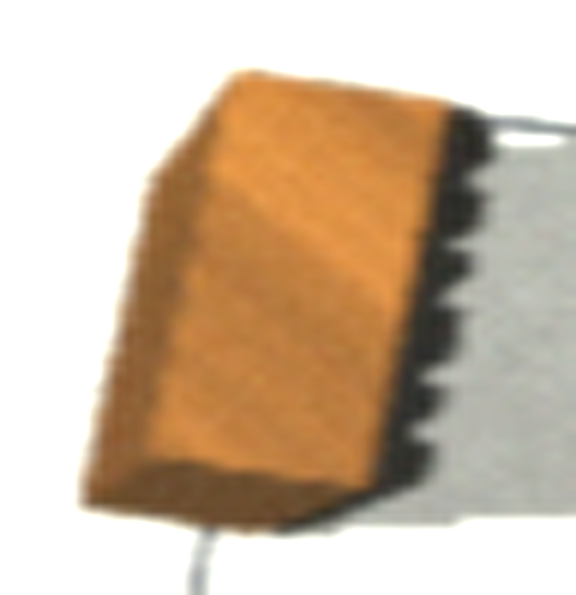

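View pics/sceneb.png

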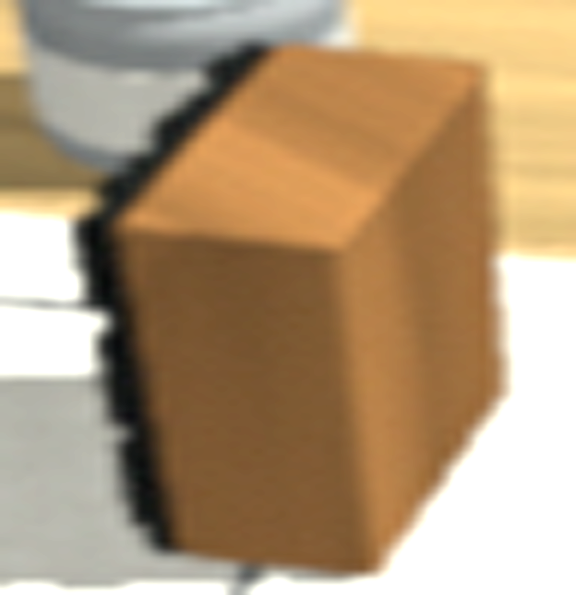

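```bash
python3 - <<'E'
from h import *
b=ctrl.get_obs()
d=np.degrees
T=lambda a:np.array(a)/[12,9.6]+[308,178]-.5
S=lambda a:np.array(a)/[12,7]+[210,172]-.5
tt=ray('top',T([(238,72),(145,462),(450,105),(375,485),(492,110),(430,475)]),.144);print('top/top',tt.round(4))
print('top/foot',ray('top',T([(155,178),(82,505)]),.014).round(4))
st=ray('scene',S([(488,65),(345,248),(275,45),(118,228),(240,45),(85,228)]),.144);print('scene/top',st.round(4))
print('scene foot',ray('scene',S([(378,570),(505,390)]),.014).round(4), 'face', ray('scene',S([(175,548),(160,545)]),.014).round(4))
print('tin,jar,stamp tops', ray('top',[(355,297)],.075),ray('top',[(446,138)],.085),ray('top',[(366,136)],.062))
E
```

```text
top/top [[ 0.6769  0.0055  0.144 ]
 [ 0.5982  0.0192  0.144 ]
 [ 0.6712 -0.0284  0.144 ]
 [ 0.5947 -0.0171  0.144 ]
 [ 0.6704 -0.0352  0.144 ]
 [ 0.597  -0.0258  0.144 ]]
top/foot [[0.677  0.0049 0.014 ]
 [0.6001 0.0172 0.014 ]]
scene/top [[ 0.5981  0.0196  0.144 ]
 [ 0.6749  0.0081  0.144 ]
 [ 0.5926 -0.0158  0.144 ]
 [ 0.6705 -0.0271  0.144 ]
 [ 0.5932 -0.0215  0.144 ]
 [ 0.671  -0.032   0.144 ]]
scene foot [[0.67   0.0061 0.014 ]
 [0.5948 0.0181 0.014 ]] face [[ 0.6647 -0.0293  0.014 ]
 [ 0.6638 -0.0321  0.014 ]]
tin,jar,stamp tops [[ 0.46219895 -0.06176679  0.075     ]] [[ 0.79699001 -0.25083866  0.085     ]] [[ 0.80365182 -0.0869017   0.062     ]]
```

The top face and foot agree between the two views. Tipped about its face edge, the block should land about 2 mm along and 7 mm across from the rectangle's centre. Now I'll work out the approach shift.

```bash
cat >> h.py <<'E'
def delta(P,yaw=None):
    o=ctrl.get_obs(); R=Ro.from_euler('xyz',o['orientation'],degrees=True).as_matrix()
    d=R.T@(np.array(P)-o['tool_pos'])*100
    tw=None if yaw is None else -((yaw-o['orientation'][2]+180)%360-180)
    print('clock %.2f'%o['clock'],'tcp',o['tool_pos'].round(4),o['orientation'].round(2),'F',o['force'].round(1),'open',round(o['opening'],4))
    print('shift cm',d.round(2),'twist',tw)
E
python3 -c "
from h import *
delta([.644,.060,.35],171.2)"
```

```text
clock 0.15 tcp [0.2995 0.6048 0.404 ] [-1.7999e+02 -7.0000e-02 -1.1635e+02] F [ 0.  -0.3  0.9] open 0.0878
shift cm [ 33.52 -55.05   5.45] twist 72.45264160668273
```

Call:
{"method": "carry_out", "body": {"linear": [[1.5,-2.5,0.3],[4,-6.5,0.7],[6.5,-10.5,1],[8.5,-14,1.4],[10.5,-17.5,1.8],[12.5,-21,2],[14.5,-24.5,2.3],[17,-28,2.7],[19,-31.5,3],[21,-35,3.5],[23,-38,3.8],[25,-41,4]], "twist": [4,9,14,19,24,29,34,39,44,49,54,58], "fingers": -0.2}}

```text
clock: 1.15
tool_pos: [0.5566, 0.1964, 0.3637]
orientation: [-179.9, -0.1, -174.6]
force: [0.0, 0.8, 0.0]
opening: 0.0352
```

```bash
python3 -c "
from h import *
delta([.644,.060,.35],171.2)"
```

```text
clock 1.15 tcp [0.5566 0.1964 0.3637] [-1.7991e+02 -8.0000e-02 -1.7464e+02] F [0.  0.8 0. ] open 0.0352
shift cm [ -7.43 -14.39   1.38] twist 14.163639276043682
```

Call:
{"method": "carry_out", "body": {"linear": [[-1.5,-3,0.3],[-3,-6,0.6],[-4.5,-9,0.9],[-6,-11.5,1.2],[-7,-13.5,1.4],[-7.4,-14.4,1.4],[-7.4,-14.4,1.4],[-7.4,-14.4,1.4]], "twist": [4,8,11,13,14,14.2,14.2,14.2]}}

```text
clock: 1.82
tool_pos: [0.6437, 0.0597, 0.3495]
orientation: [-179.9, -0.1, 171.1]
force: [0.6, 0.4, 0.1]
opening: 0.0351
```

```bash
python3 -c "
from h import *
delta([.644,.060,.306],171.2)
cv2.imwrite('pics/s1.png',ctrl.snapshot('scene'));cv2.imwrite('pics/w1.png',ctrl.snapshot('wrist'))"
```

```text
clock 1.82 tcp [0.6437 0.0597 0.3495] [-1.7989e+02 -9.0000e-02  1.7112e+02] F [0.6 0.4 0.1] open 0.0351
shift cm [-0.04  0.04  4.35] twist -0.07735945153137891
```

View pics/s1.png

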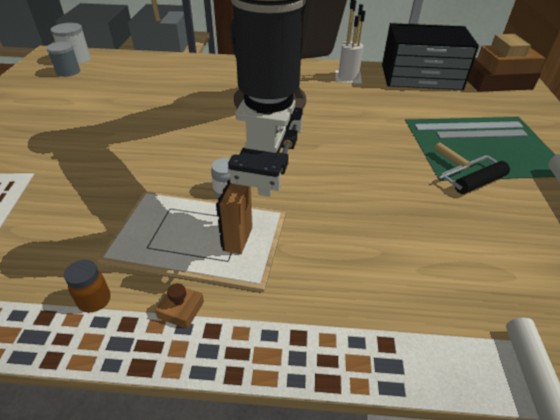

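View pics/w1.png

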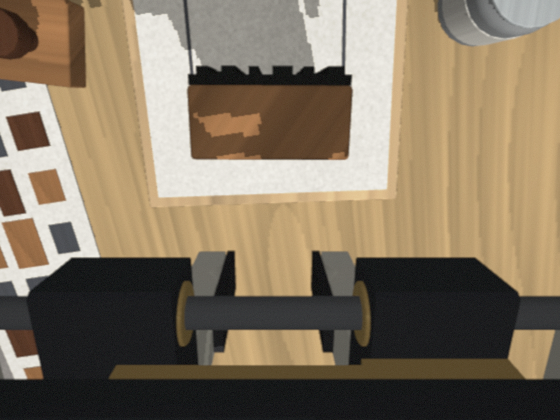

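The fingers are centred and square behind the block, which spans x = 188–351 in the wrist view with its back edge at row 158. I'll lower and approach.

Call:
{"method": "carry_out", "body": {"linear": [[0,0,1.5],[0,0,3],[0,0,4.2],[0,0,4.4],[0,-0.7,4.4],[0,-1.4,4.4],[0,-2.1,4.4],[0,-2.6,4.4],[0,-2.9,4.4],[0,-3.0,4.4],[0,-3.0,4.4]], "twist": [0,0,0,0,0,0,0,0,0,0,0]}}

```text
clock: 2.83
tool_pos: [0.6387, 0.0304, 0.3064]
orientation: [-179.9, -0.0, 171.2]
force: [-0.1, 0.2, 0.4]
opening: 0.0349
```

```bash
python3 -c "
from h import *
delta([.637,.0125,.306],171.2)
cv2.imwrite('pics/s2.png',cv2.resize(ctrl.snapshot('scene')[120:270,160:360],None,fx=4,fy=4))"
```

```text
clock 2.83 tcp [0.6387 0.0304 0.3064] [-1.7992e+02 -3.0000e-02  1.7118e+02] F [-0.1  0.2  0.4] open 0.0349
shift cm [-0.11 -1.8   0.04] twist -0.024765638448229765
```

View pics/s2.png

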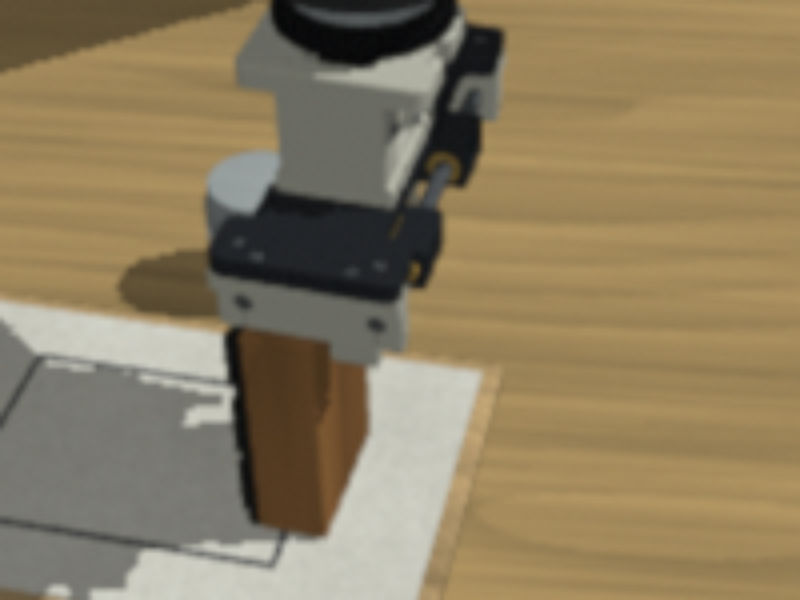

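```bash
python3 -c "
from h import *
K,R,e=cam('scene')
tc=np.array([.6387,.0304,0]); ty=np.array([.153,.988,0]); tx=np.array([-.988,.153,0])
for off in(.018,.0385,.05):
  for px in[(222,318),(330,338),(330,360),(378,362),(385,350),(405,348),(408,290),(212,268)]:
    u=np.array(px)/4+[160,120]-.5
    d=R@np.linalg.inv(K)@np.r_[u,1]
    n=tx; s=((tc-tx*off-e)@n)/(d@n); P=e+s*d
    print(off,px,'toolY',round((P-tc)@ty,4),'z',round(P[2],4))
"
```

```text
0.018 (222, 318) toolY -0.0692 z 0.1337
0.018 (330, 338) toolY -0.0165 z 0.1328
0.018 (330, 360) toolY -0.0172 z 0.1188
0.018 (378, 362) toolY 0.0063 z 0.1228
0.018 (385, 350) toolY 0.0099 z 0.1312
0.018 (405, 348) toolY 0.0195 z 0.1346
0.018 (408, 290) toolY 0.0214 z 0.1697
0.018 (212, 268) toolY -0.0711 z 0.1634
0.0385 (222, 318) toolY -0.06 z 0.1529
0.0385 (330, 338) toolY -0.0093 z 0.152
0.0385 (330, 360) toolY -0.01 z 0.1386
0.0385 (378, 362) toolY 0.0126 z 0.1425
0.0385 (385, 350) toolY 0.0161 z 0.1505
0.0385 (405, 348) toolY 0.0253 z 0.1538
0.0385 (408, 290) toolY 0.0272 z 0.1876
0.0385 (212, 268) toolY -0.0619 z 0.1816
0.05 (222, 318) toolY -0.0548 z 0.1637
0.05 (330, 338) toolY -0.0053 z 0.1629
0.05 (330, 360) toolY -0.0059 z 0.1497
0.05 (378, 362) toolY 0.0162 z 0.1535
0.05 (385, 350) toolY 0.0196 z 0.1614
0.05 (405, 348) toolY 0.0286 z 0.1645
0.05 (408, 290) toolY 0.0304 z 0.1976
0.05 (212, 268) toolY -0.0567 z 0.1917
```

The wide plate works out to be the gripper body at z≈0.195, clear of the block's top. The fingertips are about 8 mm behind the back, so I'll push slowly.

Call:
{"method": "carry_out", "body": {"linear": [[0,-0.2,0],[0,-0.4,0],[0,-0.6,0],[0,-0.8,0],[0,-1.0,0],[0,-1.2,0],[0,-1.4,0],[0,-1.6,0],[0,-1.8,0],[0,-2.0,0],[0,-2.2,0],[0,-2.2,0]], "twist": [0,0,0,0,0,0,0,0,0,0,0,0]}}

```text
clock: 3.88
tool_pos: [0.6353, 0.0086, 0.3062]
orientation: [-179.9, -0.0, 171.2]
force: [0.1, -0.8, 0.7]
opening: 0.0351
```

```bash
python3 -c "
from h import *
delta([.637,.0125,.306],171.2)
cv2.imwrite('pics/s3.png',cv2.resize(ctrl.snapshot('scene')[120:270,160:360],None,fx=4,fy=4))"
```

```text
clock 3.88 tcp [0.6353 0.0086 0.3062] [-1.7992e+02 -4.0000e-02  1.7118e+02] F [ 0.1 -0.8  0.7] open 0.0351
shift cm [-0.11  0.41  0.02] twist -0.024849240160619956
```

View pics/s3.png

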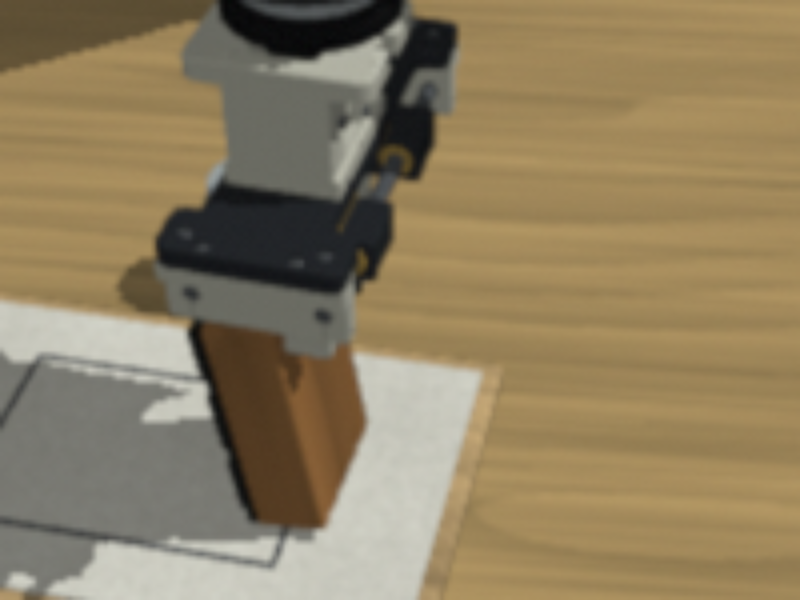

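The block is tilting about its face edge and the foot hasn't slid. I'll keep going.

Call:
{"method": "carry_out", "body": {"linear": [[0,-0.2,0],[0,-0.4,0],[0,-0.6,0],[0,-0.8,0],[0,-1.0,0],[0,-1.2,0],[0,-1.4,0],[0,-1.6,0],[0,-1.8,0],[0,-2.0,0],[0,-2.2,0],[0,-2.3,0]], "twist": [0,0,0,0,0,0,0,0,0,0,0,0]}}

```text
clock: 4.93
tool_pos: [0.6317, -0.0143, 0.3062]
orientation: [-179.9, -0.0, 171.2]
force: [-0.8, -0.6, 0.2]
opening: 0.0353
```

```bash
python3 -c "
from h import *
delta([.637,.0125,.306],171.2)
cv2.imwrite('pics/s4.png',cv2.resize(ctrl.snapshot('scene')[120:270,160:360],None,fx=4,fy=4))"
```

```text
clock 4.93 tcp [ 0.6317 -0.0143  0.3062] [-1.7992e+02 -5.0000e-02  1.7117e+02] F [-0.8 -0.6  0.2] open 0.0353
shift cm [-0.11  2.73  0.02] twist -0.033426257838328866
```

View pics/s4.png

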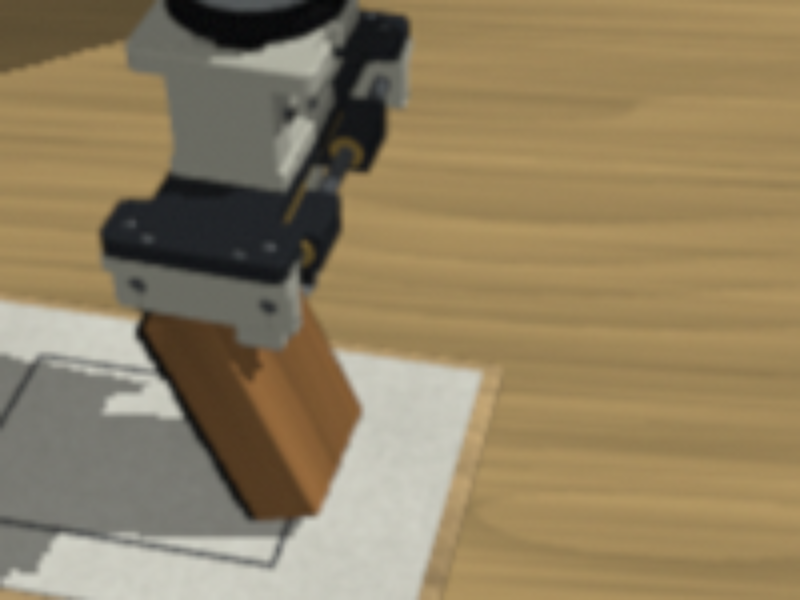

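It's close to the balance point, so a little further and then hold.

Call:
{"method": "carry_out", "body": {"linear": [[0,-0.2,0],[0,-0.4,0],[0,-0.6,0],[0,-0.8,0],[0,-1.0,0],[0,-1.1,0],[0,-1.1,0],[0,-1.1,0],[0,-1.1,0],[0,-1.1,0],[0,-1.1,0],[0,-1.1,0]], "twist": [0,0,0,0,0,0,0,0,0,0,0,0]}}

```text
clock: 5.98
tool_pos: [0.63, -0.0252, 0.3062]
orientation: [-179.9, -0.0, 171.2]
force: [0.1, -0.4, -0.0]
opening: 0.0353
```

```bash
python3 -c "
from h import *
delta([.637,.0125,.306],171.2)
cv2.imwrite('pics/s5.png',ctrl.snapshot('scene'))
cv2.imwrite('pics/w5.png',ctrl.snapshot('wrist'))"
```

```text
clock 5.98 tcp [ 0.63   -0.0252  0.3062] [-1.7991e+02 -5.0000e-02  1.7117e+02] F [ 0.1 -0.4 -0. ] open 0.0353
shift cm [-0.11  3.83  0.02] twist -0.030931813179591927
```

View pics/s5.png

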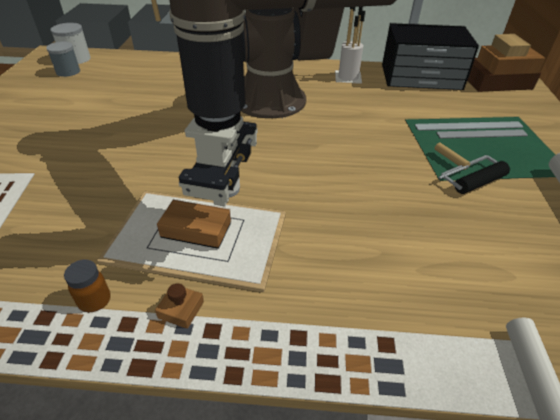

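View pics/w5.png

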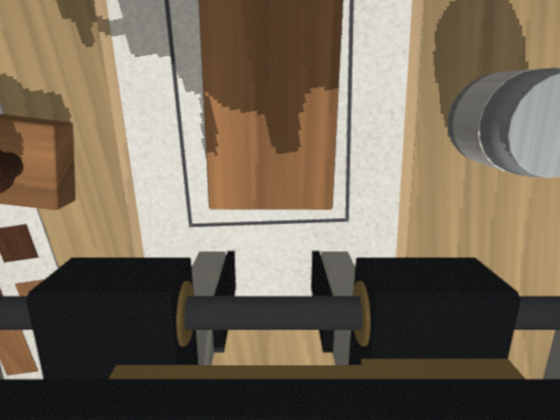

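The block has fallen onto its face inside the rectangle, lying around (195,222) in the scene view. Next I'll measure where it came to rest.

```bash
python3 -c "
from h import *
s=cv2.imread('pics/s5.png')
cv2.imwrite('pics/s5c.png',cv2.convertScaleAbs(cv2.resize(s[190:265,140:255],None,fx=6.5,fy=6.5,interpolation=cv2.INTER_CUBIC),alpha=1.5))"
```

```text
(no output)
```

View pics/s5c.png

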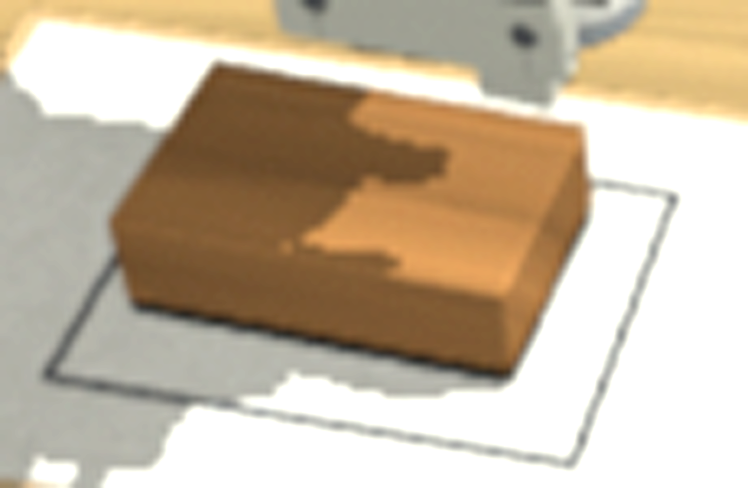

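```bash
python3 -c "
from h import *
S=lambda a:np.array(a)/6.5+[140,190]-.5
c=ray('scene',S([(218,66),(586,127),(508,296),(112,222)]),.059);print(c.round(4));m=c.mean(0)
r=ray('scene',S([(47,375),(573,464),(676,196)]),.014);print(r.round(4));rc=(r[0]+r[2])/2
ex=np.array([-.1184,-.993,0]);ey=np.array([.993,-.1184,0])
for k in (rc,np.array([.6268,-.0961,0])): print('mid',m,'rect',k,'dx',(m-k)@ex,'dy',(m-k)@ey)
for a,b in((1,0),(2,3)): d=c[b]-c[a];print(np.degrees(np.arctan2(d[1],d[0])),np.linalg.norm(d))
d=r[0]-r[1];print(np.degrees(np.arctan2(d[1],d[0])))
"
```

```text
[[ 0.5725 -0.1524  0.059 ]
 [ 0.5904 -0.0273  0.059 ]
 [ 0.6673 -0.0382  0.059 ]
 [ 0.6474 -0.1655  0.059 ]]
[[ 0.6723 -0.1873  0.014 ]
 [ 0.6932 -0.0171  0.014 ]
 [ 0.5732 -0.0025  0.014 ]]
mid [ 0.61941758 -0.09582758  0.059     ] rect [ 0.62274927 -0.09492556  0.014     ] dx 0.0012901831526983645 dy -0.0032015646947516326
mid [ 0.61941758 -0.09582758  0.059     ] rect [ 0.6268 -0.0961  0.    ] dx 0.0006035664388198513 dy -0.00736299291004714
-98.12274725701671 0.12636288167675477
-98.8793202266296 0.12884151599608198
-97.0088790123406
```

The landing is good: dx about 1 mm, dy about −3 to −7 mm, yaw error about 2°. Now I'll move over the centre of the back.

```bash
python3 -c "
from h import *
delta([.6200,-.096,.240],171.2)"
```

```text
clock 6.08 tcp [ 0.63   -0.0252  0.3062] [-1.7991e+02 -5.0000e-02  1.7116e+02] F [-0.6 -0.1  0.1] open 0.035
shift cm [-0.1  -7.14  6.63] twist -0.035225354485106664
```

Call:
{"method": "carry_out", "body": {"linear": [[0,-2,0],[0,-4,0],[0,-6,0],[0,-7,0.5],[-0.1,-7.1,2],[-0.1,-7.1,3.5],[-0.1,-7.1,4.8],[-0.1,-7.1,5.6],[-0.1,-7.1,6.0],[-0.1,-7.1,6.3],[-0.1,-7.1,6.4],[-0.1,-7.1,6.4]], "twist": [0,0,0,0,0,0,0,0,0,0,0,0]}}

```text
clock: 7.08
tool_pos: [0.6203, -0.0954, 0.2426]
orientation: [-179.9, -0.0, 171.2]
force: [-0.4, 0.6, -0.1]
opening: 0.0346
```

The fingertips are at about z 0.0646, 5–6 mm above the back. I'll lower in small steps.

Call:
{"method": "carry_out", "body": {"linear": [[0,0,0.1],[0,0,0.2],[0,0,0.3],[0,0,0.4],[0,0,0.5],[0,0,0.55],[0,0,0.6],[0,0,0.6],[0,0,0.6]], "twist": [0,0,0,0,0,0,0,0,0]}}

```text
clock: 7.83
tool_pos: [0.6202, -0.0954, 0.2374]
orientation: [-179.9, 0.0, 171.2]
force: [-2.3, 1.5, 7.2]
opening: 0.0351
```

The tips touched with about 7 N. I'll press harder and hold.

Call:
{"method": "carry_out", "body": {"linear": [[0,0,0.1],[0,0,0.15],[0,0,0.2],[0,0,0.2],[0,0,0.2],[0,0,0.2]], "twist": [0,0,0,0,0,0]}}

```text
clock: 8.33
tool_pos: [0.6201, -0.0954, 0.2374]
orientation: [-179.9, 0.0, 171.2]
force: [-6.0, 2.8, 15.5]
opening: 0.0349
```

Call:
{"method": "carry_out", "body": {"linear": [[0,0,0.2],[0,0,0.2],[0,0,0.2],[0,0,0.2],[0,0,0.2],[0,0,0.2],[0,0,0.2],[0,0,0.2],[0,0,0.2],[0,0,0.2],[0,0,0.2],[0,0,0.2]], "twist": [0,0,0,0,0,0,0,0,0,0,0,0]}}

```text
clock: 9.33
tool_pos: [0.62, -0.0953, 0.2374]
orientation: [-179.9, 0.1, 171.3]
force: [-6.2, 2.7, 16.3]
opening: 0.0351
```

It held at about 16 N for over a second. I'll lift straight up and back off to clear the view.

Call:
{"method": "carry_out", "body": {"linear": [[0,0,0],[0,0,-0.3],[0,0,-1],[0,0,-2.5],[0,0,-5],[0,0,-8],[0,2,-11],[0,5,-13],[0,9,-14],[0,13,-14],[0,16,-14],[0,18,-14]], "twist": [0,0,0,0,0,0,0,0,0,0,0,0]}}

```text
clock: 10.33
tool_pos: [0.6474, 0.0857, 0.3777]
orientation: [-179.9, 0.1, 171.3]
force: [0.3, -0.8, 0.4]
opening: 0.0351
```

Call:
{"method": "carry_out", "body": {"linear": [[0,2,0],[0,4,0],[0,4,0],[0,4,0],[0,4,0]], "twist": [0,0,0,0,0]}}

```text
clock: 10.75
tool_pos: [0.6533, 0.1251, 0.3776]
orientation: [-179.9, 0.1, 171.4]
force: [0.1, 0.2, -0.5]
opening: 0.0353
```

```bash
python3 -c "
from h import *
delta([.6200,-.096,.240],171.2)
s=ctrl.snapshot('scene');t=ctrl.snapshot('top')
cv2.imwrite('pics/s6.png',s);cv2.imwrite('pics/t6.png',t)
cv2.imwrite('pics/s6c.png',cv2.convertScaleAbs(cv2.resize(s[190:265,140:255],None,fx=6.5,fy=6.5,interpolation=cv2.INTER_CUBIC),alpha=1.5))"
```

```text
clock 10.75 tcp [0.6533 0.1251 0.3776] [-1.7992e+02  1.2000e-01  1.7135e+02] F [ 0.1  0.2 -0.5] open 0.0353
shift cm [ -0.   -22.34  13.79] twist 0.15473291339168327
```

View pics/s6c.png

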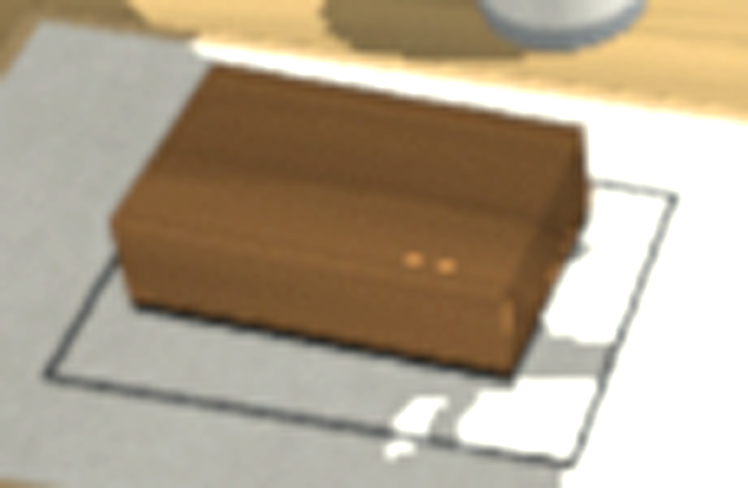

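View pics/t6.png

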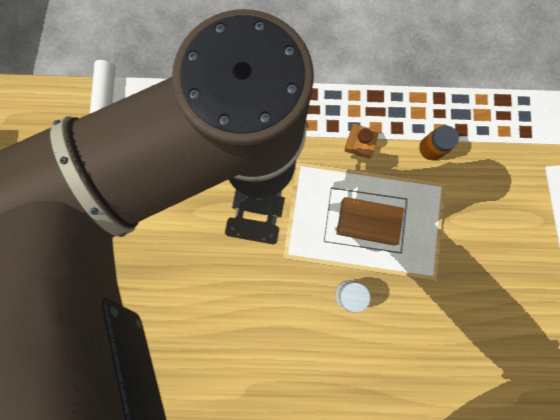

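The block's corners are where they were before the press, at (213,66), (584,127), (508,296) and (112,222) in the crop. The top view shows it inside the rectangle, with the tin, jar and stamp where they were. I'm handing in.

```bash
python3 -c "
from plant import ctrl
print(ctrl.close_job())"
```

```text
the job is handed in; nothing more can be done
None
```

The block is lying on its printing face inside the rectangle, has been pressed, and the job is handed in; it finished at about 11 s of the 42 s allowed. I pushed it slowly from behind near the top until it tipped over by itself, and the foot did not visibly slide. I then pressed on its back with the part-open fingertips at about 16 N for over a second and lifted clear.

**Placement:** Measured before the press, the block's middle was about 1 mm along and 3–7 mm across from the rectangle's centre. Its length was about 1–2° off the rectangle's. The two views disagreed by about 4 mm on the rectangle's centre, which is well inside the 24 mm limit.

**After the press:** The block's corners sat at the same pixels, to within a pixel. The tin, jar and stamp looked unmoved, and the arm was clear of everything with about 0 N on it.

**During the press:** There was also about 6–7 N of sideways force, but it did not shift the block. The force on the paper was not measured directly; I took it from the wrist reading.

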